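Click the red ink cartridge into its docking bay

TASK

Load the proofing unit: take the red ink cartridge and push it upright, foot first, all the way down into the grey docking bay until the sprung ball in the bay's side clicks into its groove and holds it, then let go. Push it home with the gripper rather than dropping it in, and leave the blue cartridge standing where it is.

Things in the scene. Friction and masses are not known exactly. Their poses are not given: they have to be found in the camera images.
- red_cartridge: Loose upright ink cartridge: red block on a black foot, 30 (x) x 60 (y) x 100 (z) mm, about 0.12 kg, blank labels on its broad faces. Origin: centre of the underside, z up. Grip from above across the 30 mm (x), in the top 40 mm. At both y ends the foot has a round lip 14 mm high and above it a 10 x 8 mm groove for the ball, so a half turn makes no difference.
- blue_cartridge: The other cartridge, same shape and size but blue, loose and upright. Origin: centre of the underside. Not wanted: leave it where it stands.
- dock: Grey open-topped socket fixed to the counter. Origin: on the counter under the bay's centre, z up. Bay 36 (x) x 64 (y) mm inside, floor 6 mm above the counter, walls to 36 mm, then a funnel flaring at 45 degrees up to 46 mm. The cartridge goes straight down, its 60 mm side along the bay's y; fully home it rests on the floor, its top 106 mm above the counter. Brass ball housing outside the +y wall.
- ball (a joint): Travel (m) of a 14 mm steel ball, 21 mm above the counter, poking 7 mm into the bay from the middle of its +y wall: 0 = fully out (within 1 mm also when clicked into the groove), up to 0.008 = pressed back. Its spring gives 2.5 N, and 0.5 N more per mm. It stops the foot about 13 mm above the bay floor; 5 to 15 N downward pushes it past, and it snaps in above the lip.
There are look-alikes about, which are no part of the job. Of the things that look like the blue_cartridge, the larger one is meant. Of the things like the red_cartridge, leave any that is purple; of the rest the larger one is meant.

How it is judged:
On the way:
1. the gripper, touching the red cartridge, pushes it past the sprung ball (ball pressed back more than 1.5 mm) (value of joint ball above 0.0015 m and contact force between the fingers and red_cartridge above 0.3 N and horizontal distance between red_cartridge and dock below 0.015 m), for 0.02 s.
At the end, for the whole second after the job is handed in: The red cartridge stands in the bay, upright within 0.1 rad, within 10 mm and 10 degrees (either way round) of the bay, underside within 3.5 mm of its floor, ball out again (below 2 mm), released and at rest; the blue one stands upright within 30 mm of its start (z of red_cartridge in the frame of dock between 0.003 and 0.0095 m and horizontal distance between red_cartridge and dock below 0.01 m and angle between each of red_cartridge, blue_cartridge's own z axis and vertical below 0.1 rad and angle between the y axis of red_cartridge and the y axis of dock, either way round below 0.18 rad and value of joint ball below 0.002 m and linear speed of red_cartridge below 0.02 m/s and distance of blue_cartridge from where it was at the start of the episode below 0.03 m); the robot touches nothing.
It fails at once if the blue cartridge is moved more than 30 mm or knocked over (distance of blue_cartridge from where it was at the start of the episode above 0.03 m or angle between blue_cartridge's own z axis and vertical above 0.5 rad).
It also fails if it takes over 40 s, if anything falls off the work surface, if the arm or the gripper's body presses on something with over 40 N, if the wrist force passes 120 N, or if a joint passes its speed limit or range.

ROBOT

A 6-joint arm with a two-finger parallel gripper is mounted at the origin on a cart in front of the work surface, level with it; the furniture and walls round the work are solid. World frame = base frame: x ahead of the robot, y to its left, z up, the work surface at z = 0. Lengths are in m, angles in rad, forces in N, time in s.
With the tool pointing down it reaches from about 0.35 to 0.775 m from the base axis. Payload 7.3 kg.
Tool frame: the origin (TCP) lies at the very end of the fingers, on their centre line; the grasp point (between the pads) lies 19 mm behind it; z points along the fingers, y is the direction in which the jaws open and shut (so a half turn about z gives the same grasp; the last joint's range is limited). The gripper opens to 92 mm and grips with 3 to 60 N. Pads are 19 mm wide; open, the fingers measure 130 mm over their backs; the gripper's body (75 mm by 190 mm) begins 47 mm behind the grasp point.
Start: joints at [1.192, 0.342, 1.524, -0, 1.275, -0.146], TCP at [0.121, 0.511, 0.227] pointing down, gripper open.
Joint ranges: [-2.53, 2.53], [-0.77, 2.02], [0.04, 2.7], [-1, 4.14], [0.28, 2.66], [-3.11, 3.11]. Speed limits (rad/s): [2.57, 2.57, 3.14, 3.14, 3.14, 3.14].

INTERFACE

Orientations are given as [roll, pitch, yaw] about the fixed x, y, z axes, in that order (R = Rz(yaw) Ry(pitch) Rx(roll)).
In Python, from cell import observe, read_camera, camera_info, hand_in gives the robot as it stands.
- The arm moves only by the tool jog_arm, never from a script. Its argument "rows" is one flat list of numbers, 5 for each row, row after row: the finger opening in mm, from 0 to 91.8, then the shift along the tool's x, y, z in mm, then the turn about the tool's z in degrees. In form: [gripper, tx, ty, tz, roll, gripper, tx, ty, tz, roll, ...]. A call has 1 to 20 rows; each row shifts and turns the commanded pose from where the row before left it, along the tool's axes as they then stand; what a row does not reach is not made up. A row lasts 1/10 s, in which the tool goes at most 50 mm and 8.59 degrees, less where a joint would pass 70% of its speed; a pose out of reach is approached as far as the arm can. A call with a gripper value outside its range is refused whole. The fingers move at their own pace and stop on an object; "grip_force" is the grip in N (left out, the last holds). Time passes only in rows, so rows that do not move let the fingers close. It gives the time, the measured TCP pose, the force and the opening at its end, in the units of the state.
- observe(): the state, without advancing time (a new reading comes with each control period).
- read_camera(name): name is "side" or "top" or "wrist"; returns (picture, depth): 480x640x3 uint8, red, green, blue; 480x640 float32, m along the optical axis (not along the pixel's ray), 0 where there is no reading.
- camera_info(name): a dict with "fx", "fy", "cx", "cy" (pixels), "extrinsics" (4x4, takes a point from camera to world coordinates); the wrist camera has in their place "tool_from_camera" (4x4, takes a point from camera to tool coordinates, whose origin is the TCP and whose axes are the flange's). Camera axes: x right, y up, looking along -z (the intrinsics and any distortion apply to the point x, -y, -z); pixel columns grow to the right and rows downward; lengths in m; the calibration is good to about 2 mm. The wrist camera is an equidistant fisheye: a pixel r from the principal point sees the ray r / f radians off the axis. A picture is of the moment at which its call begins: read the wrist's pose just before it. camera_info takes no time and is no camera call.
- hand_in(): hands the job in, once; it reports no verdict.
The state is a dict: "time": time; "qpos": joint angles; "qvel": joint speeds; "joint_efforts": joint torques, N m; "tool_pos": TCP position; "tool_rot": TCP orientation; "contact_force": force on the tool from outside, world axes, zero at the start; "torque": the same for the moment, N m; "opening": finger opening in m.
Only numpy, scipy, OpenCV 4.12 (cv2) and the standard library are available. Lean on these libraries where they do the work, as an engineer would, in place of code of your own. Each camera call takes 0.05 s, during which the arm holds its last target. There are 200 camera calls.

## Working session

There is one attempt and no reset: what is moved stays moved. The work goes in short steps, Python scripts to look and compute and a tool call to move; the robot and the scene stay as the last step left them, time stands still between calls to the robot, and variables do not carry over. Pictures are saved under pics/ and viewed, about 8 in all and at most 12, crops included, and the job is handed in when it is done.

Besides the shell and the picture viewer there is one more tool, called as name(argument=value, ...) on one line, values as JSON. jog_arm: Moves the arm, as the interface text tells. Its arguments: {"type":"object","properties":{"rows":{"type":"array","items":{"type":"number"}},"grip_force":{"type":"number"}},"required":["rows"]}

```bash
mkdir -p pics; cat > h.py <<'E'
import numpy as np,cv2
from cell import observe,read_camera,camera_info,hand_in
def snap(n,f):
    p,d=read_camera(n); cv2.imwrite(f'pics/{f}.png',p[:,:,::-1]); np.savez(f'pics/{f}.npz',p=p,d=d); return p,d
def cloud(n,d):
    c=camera_info(n); v,u=np.mgrid[:480,:640]
    P=np.stack([(u-c['cx'])/c['fx']*d,-(v-c['cy'])/c['fy']*d,-d],-1); E=np.array(c['extrinsics'])
    return P@E[:3,:3].T+E[:3,3]
E
python3 - <<'E'
from h import *
import numpy as np
s=observe();print(s)
ims=[]
for n in('top','side'):
    p,d=snap(n,n+'0');c=camera_info(n);print(n,{k:(np.round(v,3).tolist()) for k,v in c.items() if not isinstance(v,str)})
    print((d==0).mean())
E
```

```text
{'time': 0.0, 'qpos': array([ 1.19200399e+00,  3.42735472e-01,  1.52501854e+00,  2.87215010e-05,
        1.27539347e+00, -1.46008402e-01]), 'qvel': array([-0.00129367,  0.00019455, -0.00154543,  0.00073905,  0.00122336,
        0.00035289]), 'joint_efforts': array([ 2.37652013e-03, -4.31236947e+01, -2.44220996e+01,  7.18819303e-02,
        5.60354919e-02, -1.42009303e-04]), 'tool_pos': array([0.12093334, 0.51046517, 0.22603782]), 'tool_rot': array([-3.14005837e+00, -2.53384254e-04,  2.90880015e+00]), 'contact_force': array([-0.33618204,  0.21509318,  0.7237739 ]), 'torque': array([ 0.03835627,  0.04776102, -0.0297293 ]), 'opening': 0.09165002364161152}
top {'fx': 479.993, 'fy': 479.993, 'cx': 326.226, 'cy': 232.802, 'extrinsics': [[0.027, 0.984, -0.175, 0.398], [-0.999, 0.031, 0.017, -0.06], [0.022, 0.175, 0.984, 0.904], [0.0, 0.0, 0.0, 1.0]]}
0.003990885416666667
side {'fx': 537.681, 'fy': 537.681, 'cx': 311.023, 'cy': 231.975, 'extrinsics': [[0.999, -0.019, 0.039, 0.581], [0.042, 0.662, -0.748, -0.706], [-0.012, 0.749, 0.662, 0.627], [0.0, 0.0, 0.0, 1.0]]}
0.03341796875
```

View pics/top0.png

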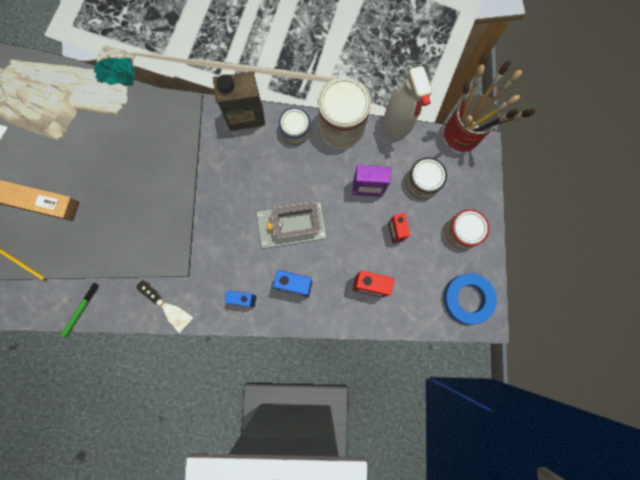

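View pics/side0.png

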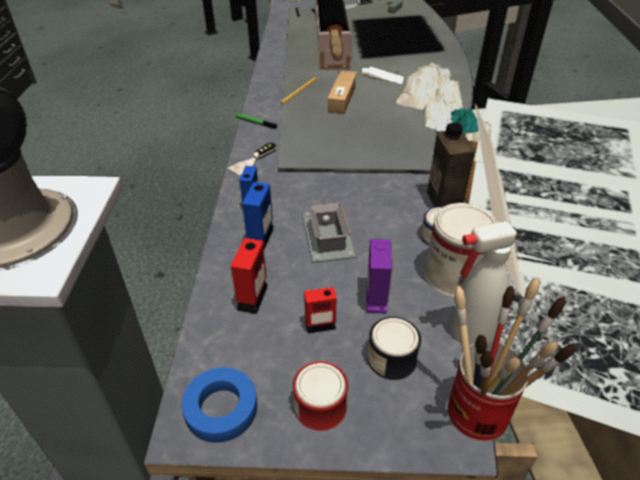

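The top view shows the large red cartridge at (374,284), the large blue one at (293,284), and the dock at (293,224) with its brass housing on the left at (270,226). There are small red and blue decoys and a purple one. Next I measure them.

```bash
python3 - <<'E'
from h import *
for n in('top','side'):
    z=np.load(f'pics/{n}0.npz');p,d=z['p'],z['d'];W=cloud(n,d)
    hsv=cv2.cvtColor(p,cv2.COLOR_RGB2HSV);H,S,V=[hsv[...,i] for i in range(3)]
    X,Y,Z=W[...,0],W[...,1],W[...,2]
    tb=(X>.3)&(X<.8)&(abs(Y)<.6)&(Z<.2)
    print(n,'table z',np.median(Z[tb&(abs(Z)<.02)]))
    for nm,m in(('red',((H<6)|(H>174))&(S>170)),('blue',(H>105)&(H<125)&(S>170)),('brass',(H>12)&(H<28)&(S>120))):
        k,l,st,ce=cv2.connectedComponentsWithStats((m&tb&(Z>-.01)).astype(np.uint8))
        for i in range(1,k):
            if st[i,4]<25: continue
            q=W[l==i];zt=np.percentile(q[:,2],95);t=q[q[:,2]>zt-.012]
            r=cv2.minAreaRect((t[:,:2]*1000).astype(np.float32))
            print(nm,ce[i].round(),st[i,4],'ztop',zt.round(3),'rect mm',np.round(r[0],1),np.round(r[1],1),round(r[2],1))
    # dock
    box=(X>.38)&(X<.58)&(Y>-.1)&(Y<.13)&(S<90)
    for a,b in((.03,.06),(.039,.06)):
        q=W[box&(Z>a)&(Z<b)];
        if len(q)<5: continue
        r=cv2.minAreaRect((q[:,:2]*1000).astype(np.float32));print('dock',a,len(q),np.round(r[0],1),np.round(r[1],1),round(r[2],1),q.min(0).round(3),q.max(0).round(3))
E
```

```text
top table z 0.0022422381367165345
red [425. 100.] 39 ztop 0.2 rect mm [ 742.3 -223.1] [11.5  7.7] 9.8
red [459. 136.] 62 ztop 0.075 rect mm [ 740.5 -315.9] [18.2  3.8] 47.4
red [401. 227.] 241 ztop 0.073 rect mm [ 564.2 -207.5] [40.7 19.9] 12.2
red [375. 283.] 534 ztop 0.102 rect mm [ 459.  -157.8] [57.9 28. ] 78.7
blue [294. 283.] 496 ztop 0.102 rect mm [455.5 -19.9] [58.6 27.7] 78.6
blue [470. 298.] 1189 ztop 0.027 rect mm [ 441.4 -343.5] [88.1 90. ] 19.5
blue [238. 298.] 254 ztop 0.076 rect mm [427.8  71.8] [43.  19.7] 84.4
brass [468. 102.] 43 ztop 0.152 rect mm [ 785.4 -315. ] [3.8 1.7] 31.7
brass [482. 106.] 114 ztop 0.136 rect mm [ 788.7 -364.4] [2.4 7.6] 50.7
brass [483. 118.] 116 ztop 0.12 rect mm [ 764.2 -363.2] [7.8 4.6] 82.1
brass [ 33. 200.] 1277 ztop 0.053 rect mm [595.6 457.2] [134.8  38. ] 78.0
brass [269. 226.] 37 ztop 0.031 rect mm [564.   30.5] [14.6  7.8] 5.6
brass [ 21. 264.] 230 ztop 0.022 rect mm [480.1 479.7] [100.1   9.3] 59.8
dock 0.03 449 [507.1  -9.1] [ 97.  159.2] 81.7 [ 0.435 -0.066  0.031] [0.58  0.05  0.056]
dock 0.039 334 [507.1  -9.1] [ 97.  159.2] 8
[... 786 characters left out ...]
6   9.2] 60.7
brass [340. 101.] 225 ztop 0.053 rect mm [609.7 438.8] [116.7  34.3] 60.9
brass [508. 293.] 26 ztop 0.186 rect mm [ 775.2 -297.9] [6.4 4.1] 62.0
brass [499. 362.] 426 ztop 0.158 rect mm [ 787.2 -317.5] [6.  4.4] 52.6
brass [482. 344.] 46 ztop 0.198 rect mm [ 729.9 -381.3] [25.   7.4] 86.5
brass [487. 361.] 36 ztop 0.198 rect mm [ 730.2 -395.9] [3.1 7. ] 71.5
brass [516. 383.] 243 ztop 0.139 rect mm [ 789.  -366.5] [2.3 5.7] 20.7
brass [460. 409.] 67 ztop 0.044 rect mm [ 735.7 -355.6] [ 3.3 28.5] 26.7
dock 0.03 620 [509.8  13.2] [132.7 165.1] 78.5 [ 0.441 -0.066  0.03 ] [0.579 0.095 0.06 ]
dock 0.039 445 [509.8  13.2] [132.7 165.1] 78.5 [ 0.441 -0.066  0.039] [0.579 0.095 0.06 ]
```

```bash
python3 - <<'E'
from h import *
for n in('top','side'):
    z=np.load(f'pics/{n}0.npz');p,d=z['p'],z['d'];W=cloud(n,d)
    X,Y,Z=W[...,0],W[...,1],W[...,2]
    S=cv2.cvtColor(p,cv2.COLOR_RGB2HSV)[...,1]
    box=(X>.5)&(X<.64)&(Y>-.12)&(Y<.13)
    for a,b in((.034,.06),(.04,.06),(.005,.03)):
        q=W[box&(Z>a)&(Z<b)]
        r=cv2.minAreaRect((q[:,:2]*1000).astype(np.float32));print(n,'dock',a,len(q),np.round(r[0],1),np.round(r[1],1),round(r[2],1),np.percentile(q[:,2],98).round(4))
p=cv2.imread('pics/top0.png')[190:255,245:345];q=cv2.imread('pics/side0.png')[190:270,290:370]
cv2.imwrite('pics/c1.png',np.hstack([cv2.resize(p,(600*100//150,260)),cv2.resize(q,(260,260))]))
E
```

```text
top dock 0.034 819 [574.6 -19.1] [59.8 87.5] 10.3 0.0468
top dock 0.04 551 [574.6 -19.1] [59.8 87.5] 10.3 0.0471
top dock 0.005 1255 [571.5   3.2] [132.1 245.3] 1.8 0.0282
side dock 0.034 756 [575.  -18.1] [59.5 90.3] 11.0 0.0482
side dock 0.04 554 [575.  -18.1] [59.5 90.3] 11.0 0.0483
side dock 0.005 1644 [569.9   4.8] [248.  139.4] 89.9 0.0284
```

View pics/c1.png

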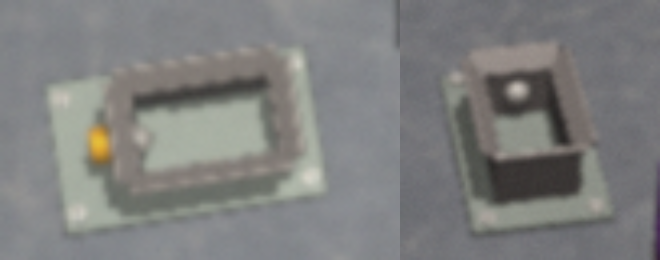

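The dock is at about (575, -18.5) mm with yaw +10.6°, and its rim is 60x88 mm, as expected. The red cartridge is at (460, -159) with yaw -11° and its top at 100 mm. I'll travel in an arc around the base axis.

jog_arm(rows=[60,-16,-9,0,0,60,-33,-19,0,0,60,-33,-19,0,0,60,-34,-19,0,0,60,-34,-19,0,0,60,-34,-19,0,0,60,-34,-19,0,0,60,-34,-19,0,0,60,-34,-19,0,0,60,-34,-19,0,0,60,-33,-18,0,0,60,-33,-18,0,0,60,-15,-8,0,0])

```text
time: 1.4
tool_pos: [0.4613, 0.1983, 0.2263]
tool_rot: [-3.141, 0.0, 2.906]
contact_force: [-0.8, -0.2, -0.4]
opening: 0.0597
```

jog_arm(rows=[60,0,0,0,4,60,0,0,0,8,60,0,0,0,8,60,0,0,0,8,60,0,0,0,8,60,0,0,0,8,60,0,0,0,8,60,0,0,0,8,60,0,0,0,8,60,0,0,0,8,60,0,0,0,8,60,0,0,0,4])

```text
time: 2.6
tool_pos: [0.4589, 0.2009, 0.2264]
tool_rot: [-3.141, 0.0, 1.368]
contact_force: [0.7, 0.1, -0.0]
opening: 0.0599
```

```bash
cat > go.py <<'E'
from h import *
import sys
def go(x,y,z,yawdeg):
    s=observe();r=s['tool_rot'];yaw=r[2];D=np.array([x,y,z])-s['tool_pos']*1000
    print('t',round(s['time'],2),'pos',(s['tool_pos']*1000).round(1),'rot',np.degrees(r).round(2),'F',s['contact_force'].round(2),'open',round(s['opening']*1000,1))
    print('tx,ty,tz',np.round([np.cos(yaw)*D[0]+np.sin(yaw)*D[1],np.sin(yaw)*D[0]-np.cos(yaw)*D[1],-D[2]],1),'roll',round((-(yawdeg-np.degrees(yaw))+90)%180-90,2))
if __name__=='__main__': go(*map(float,sys.argv[1:]))
E
python3 go.py 460 -159 226 79
python3 - <<'E'
from h import *
for n in('top','side'):
    W=cloud(n,np.load(f'pics/{n}0.npz')['d']);X,Y,Z=W[...,0],W[...,1],W[...,2]
    for nm,c,a in(('dock',(.575,-.0185),10.6),('red',(.46,-.159),-11)):
        a=np.radians(a);u=(X-c[0])*np.cos(a)+(Y-c[1])*np.sin(a);v=-(X-c[0])*np.sin(a)+(Y-c[1])*np.cos(a)
        print(n,nm,np.percentile(Z[(abs(u)<.115)&(abs(v)<.06)],99.5))
E
```

```text
t 2.6 pos [458.9 200.9 226.4] rot [-179.94    0.     78.41] F [ 0.72  0.13 -0.01] open 59.9
tx,ty,tz [-352.4   73.4    0.4] roll -0.59
top dock 0.10144542130341655
top red 0.10197199369792076
side dock 0.10235685595569952
side red 0.1024353926690775
```

jog_arm(rows=[60,-18,4,0,0,60,-35,7,0,0,60,-35,7,0,0,60,-35,7,0,0,60,-35,7,0,0,60,-35,7,0,0,60,-35,8,0,0,60,-35,8,0,0,60,-35,8,0,0,60,-35,8,0,0,60,-19,4,0,0,60,0,0,0,0])

```text
time: 3.8
tool_pos: [0.4638, -0.1611, 0.2263]
tool_rot: [-3.141, -0.0, 1.37]
contact_force: [-0.4, 1.4, 0.2]
opening: 0.0599
```

```bash
python3 go.py 460 -159 66 79; python3 - <<'E'
from h import *
s=observe();p,d=snap('wrist','w1');c=camera_info('wrist');print({k:np.round(v,4).tolist() for k,v in c.items() if not isinstance(v,str)})
from scipy.spatial.transform import Rotation as R
T=np.array(c['tool_from_camera']);v,u=np.mgrid[:480,:640];x=(u-c['cx'])/c['fx'];y=(v-c['cy'])/c['fy'];th=np.hypot(x,y);k=np.sin(th)/np.maximum(th,1e-9)
ray=np.stack([x*k,-y*k,-np.cos(th)],-1)
P=ray*(d/np.cos(th))[...,None]
W=(P@T[:3,:3].T+T[:3,3])@R.from_euler('xyz',s['tool_rot']).as_matrix().T+s['tool_pos']
hsv=cv2.cvtColor(p,cv2.COLOR_RGB2HSV);m=((hsv[...,0]<6)|(hsv[...,0]>174))&(hsv[...,1]>150)&(W[...,2]>.09)&(W[...,2]<.115)
q=W[m];print(len(q),q.mean(0),np.percentile(q[:,2],[5,95]));r=cv2.minAreaRect((q[:,:2]*1000).astype(np.float32));print(r)
E
```

```text
t 3.8 pos [ 463.8 -161.1  226.3] rot [-179.96   -0.     78.5 ] F [-0.37  1.45  0.15] open 59.9
tx,ty,tz [  1.3  -4.1 160.3] roll -0.5
{'fx': 371.6483, 'fy': 371.6483, 'cx': 322.7387, 'cy': 239.7735, 'tool_from_camera': [[0.0, 0.9655, 0.2605, 0.0694], [1.0, -0.0001, 0.0001, 0.0001], [0.0001, 0.2605, -0.9655, -0.1574], [0.0, 0.0, 0.0, 1.0]]}
2814 [ 0.5004526  -0.1497668   0.09905132] [0.09560138 0.10064693]
((599.053955078125, -135.04881286621094), (334.42498779296875, 79.9869384765625), 12.757899284362793)
```

View pics/w1.png

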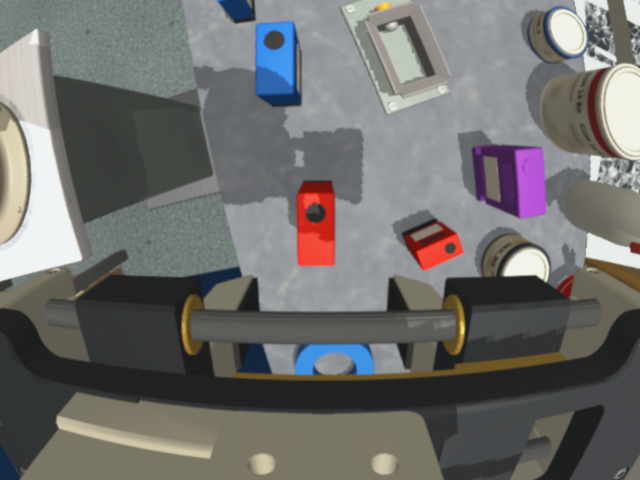

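The wrist view shows the red cartridge at (316,225), nearly in line with the tool, and the dock at (405,50). I'll isolate the red blob and the dock rim here.

```bash
cat >> h.py <<'E'
from scipy.spatial.transform import Rotation as R
def wcloud(s,d):
    c=camera_info('wrist');T=np.array(c['tool_from_camera']);v,u=np.mgrid[:480,:640];x=(u-c['cx'])/c['fx'];y=(v-c['cy'])/c['fy'];th=np.hypot(x,y);k=np.sin(th)/np.maximum(th,1e-9)
    P=np.stack([x*k,-y*k,-np.cos(th)],-1)*(d/np.cos(th))[...,None]
    return (P@T[:3,:3].T+T[:3,3])@R.from_euler('xyz',s['tool_rot']).as_matrix().T+s['tool_pos']
def rect(W,m,lab):
    q=W[m];r=cv2.minAreaRect((q[:,:2]*1000).astype(np.float32));print(lab,len(q),np.round(r[0],1),np.round(r[1],1),round(r[2],1),'z',np.percentile(q[:,2],[5,50,95]).round(4))
E
python3 - <<'E'
from h import *
s=observe();z=np.load('pics/w1.npz');p,d=z['p'],z['d'];W=wcloud(s,d)
v,u=np.mgrid[:480,:640];Z=W[...,2];S=cv2.cvtColor(p,cv2.COLOR_RGB2HSV)[...,1]
rect(W,(u>285)&(u<350)&(v>175)&(v<275)&(Z>.09)&(Z<.11),'red')
rect(W,(u>250)&(u<305)&(v>15)&(v<110)&(Z>.09)&(Z<.11),'blue')
rect(W,(u>355)&(u<460)&(v<110)&(Z>.04)&(Z<.06),'dock')
E
```

```text
red 2802 [ 457.9 -158.1] [60.8 29.6] 79.0 z [0.0979 0.0995 0.1007]
blue 2940 [454.5 -19. ] [60.3 30.6] 78.8 z [0.0976 0.0995 0.1009]
dock 1926 [572.5 -17.7] [60.6 88.1] 10.9 z [0.0404 0.0434 0.0457]
```

```bash
python3 go.py 458.2 -158.3 68 79
```

```text
t 3.85 pos [ 463.7 -159.6  226.3] rot [-1.7994e+02 -5.0000e-02  7.8550e+01] F [-0.53  1.22  0.19] open 59.9
tx,ty,tz [  0.2  -5.6 158.3] roll -0.45
```

jog_arm(rows=[60,0,-5.5,0,-0.5,60,0,0,20,0,60,0,0,35,0,60,0,0,35,0,60,0,0,35,0,60,0,0,22,0,60,0,0,11,0,60,0,0,0,0])

```text
time: 4.65
tool_pos: [0.4578, -0.157, 0.0679]
tool_rot: [-3.139, -0.001, 1.383]
contact_force: [-0.3, 0.0, -0.6]
opening: 0.0603
```

jog_arm(rows=[0,0,0,0,0,0,0,0,0,0,0,0,0,0,0,0,0,0,0,0,0,0,0,0,0,0,0,0,0,0,0,0,0,0,0], grip_force=30)

```text
time: 5.35
tool_pos: [0.4588, -0.1586, 0.0693]
tool_rot: [3.141, 0.0, 1.382]
contact_force: [-1.2, 0.7, 5.9]
opening: 0.0297
```

Gripped at 29.7 mm, which matches the cartridge's 30 mm width. Lift.

jog_arm(rows=[0,0,0,-8,0,0,0,0,-20,0,0,0,0,-25,0,0,0,0,-20,0,0,0,0,-7,0,0,0,0,0,-4,0,0,0,0,-7,0,0,0,0,-7,0,0,0,0,-4,0,0,0,0,0])

```text
time: 6.35
tool_pos: [0.4581, -0.1582, 0.1481]
tool_rot: [-3.141, -0.001, 1.766]
contact_force: [-0.7, -0.5, -1.7]
opening: 0.0296
```

```bash
python3 go.py 572.7 -17.8 148 100.8
```

```text
t 6.35 pos [ 458.1 -158.2  148.1] rot [-1.7994e+02 -5.0000e-02  1.0119e+02] F [-0.7  -0.5  -1.75] open 29.6
tx,ty,tz [1.155e+02 1.396e+02 1.000e-01] roll 0.39
```

jog_arm(rows=[0,8,10,0,0.4,0,17,20,0,0,0,22,27,0,0,0,22,27,0,0,0,21,25,0,0,0,17,20,0,0,0,8,10,0,0,0,0,0,0,0,0,0,0,0,0])

```text
time: 7.25
tool_pos: [0.5728, -0.02, 0.1483]
tool_rot: [-3.14, -0.0, 1.758]
contact_force: [0.2, -0.8, -1.3]
opening: 0.0298
```

```bash
python3 go.py 572.7 -17.8 148 100.8; python3 - <<'E'
from h import *
s=observe();p,d=snap('wrist','w2');W=wcloud(s,d)
q,e=snap('side','s2');V=cloud('side',e);t,f=snap('top','t2');U=cloud('top',f)
for nm,a,M in(('wrist',p,W),('side',q,V),('top',t,U)):
    h=cv2.cvtColor(a,cv2.COLOR_RGB2HSV);X,Y,Z=M[...,0],M[...,1],M[...,2]
    near=(abs(X-.573)<.07)&(abs(Y+.018)<.08)
    red=((h[...,0]<6)|(h[...,0]>174))&(h[...,1]>150)
    m=near&~red&(Z>.04)&(Z<.052)
    if m.sum()>20: rect(M,m,nm+' rim')
    if (near&red).sum()>20: rect(M,near&red&(Z>.08),nm+' red')
cv2.imwrite('pics/v2.png',cv2.cvtColor(np.hstack([cv2.resize(p,(400,300)),cv2.resize(q[120:320,210:477],(400,300))]),cv2.COLOR_RGB2BGR))
E
```

```text
t 7.25 pos [572.8 -20.  148.3] rot [-179.93   -0.    100.73] F [ 0.19 -0.77 -1.3 ] open 29.8
tx,ty,tz [2.2 0.3 0.3] roll -0.07
wrist rim 1812 [570.1  -4.9] [59.4 57.6] 10.7 z [0.0404 0.0435 0.0455]
wrist red 7935 [568.6   2.9] [33.4 92.2] 9.5 z [0.1226 0.178  0.1794]
side rim 426 [575.1 -18.1] [59.7 90.2] 10.9 z [0.0404 0.045  0.0479]
side red 1201 [573.5 -23.5] [38.4 59.9] 14.5 z [0.1072 0.1609 0.1815]
```

View pics/v2.png

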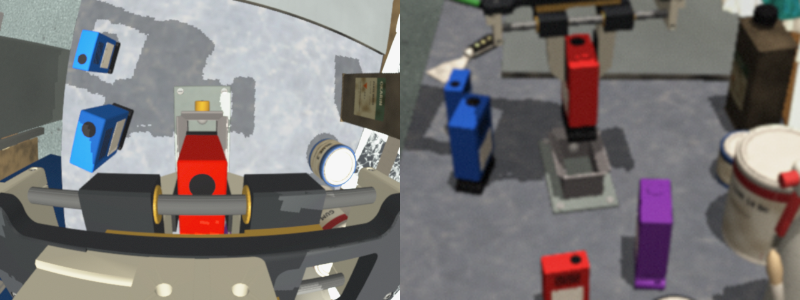

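The wrist view shows the cartridge in the jaws in line with the bay, with the brass housing at (203,105) beyond it. The side view shows it upright above the socket. Next I check the cartridge centre in the hand.

```bash
python3 go.py 572.7 -18.6 148 100.8; python3 - <<'E'
from h import *
s=observe()
for n in('wrist','side'):
    z=np.load(f'pics/{n[0]}2.npz');a,d=z['p'],z['d'];M=wcloud(s,d) if n=='wrist' else cloud(n,d)
    h=cv2.cvtColor(a,cv2.COLOR_RGB2HSV);X,Y,Z=M[...,0],M[...,1],M[...,2]
    near=(abs(X-.573)<.07)&(abs(Y+.018)<.08);red=((h[...,0]<6)|(h[...,0]>174))&(h[...,1]>150)&near
    rect(M,red&(Z>.174)&(Z<.19),n+' top')
    blk=near&(h[...,2]<60)&(Z>.07)&(Z<.1)
    if blk.sum()>5: rect(M,blk,n+' foot')
    if n=='side':
        q=M[red&(Z>.1)&(Z<.17)];print('front y: top/bot',[np.median(q[(q[:,2]>l)&(q[:,2]<l+.02),1]).round(4) for l in(.1,.12,.14)], 'x', [np.median(q[(q[:,2]>l)&(q[:,2]<l+.02),0]).round(4) for l in(.1,.12,.14)])
E
```

```text
t 7.4 pos [572.9 -20.5 148.8] rot [-179.98    0.    100.67] F [-0.05  0.14 -1.55] open 30.0
tx,ty,tz [1.9 0.1 0.8] roll -0.13
wrist top 5568 [572.3 -17.3] [30.2 52.4] 10.1 z [0.1771 0.1788 0.1799]
wrist foot 191 [567.5   6.6] [28.1  1.8] 10.5 z [0.087  0.0893 0.0914]
side top 432 [575.4 -22.6] [29.7 59.5] 7.1 z [0.1758 0.1804 0.1819]
side foot 219 [574.7 -23.5] [29.4 55.7] 10.9 z [0.0842 0.092  0.0972]
front y: top/bot [np.float64(-0.0486), np.float64(-0.0494), np.float64(-0.0489)] x [np.float64(0.5762), np.float64(0.5782), np.float64(0.5779)]
```

The side view puts the cartridge about 3–4 mm short of the bay centre along y, and the wrist and TCP agree at about 2–3 mm. I'll shift it +3 and descend into the bay mouth.

jog_arm(rows=[0,3,0,0,0,0,0,0,8,0,0,0,0,12,0,0,0,0,8,0,0,0,0,5,0,0,0,0,4,0,0,0,0,4,0,0,0,0,4,0,0,0,0,3,0,0,0,0,2,0,0,0,0,0,0], grip_force=40)

```text
time: 8.5
tool_pos: [0.5729, -0.0165, 0.0985]
tool_rot: [-3.141, -0.0, 1.759]
contact_force: [0.4, 0.5, -0.7]
opening: 0.0298
```

```bash
python3 go.py 572.7 -18.6 75 100.8
```

```text
t 8.5 pos [572.9 -16.5  98.5] rot [-1.7999e+02 -1.0000e-02  1.0076e+02] F [ 0.35  0.47 -0.66] open 29.8
tx,ty,tz [-2.1 -0.6 23.5] roll -0.04
```

It's inside the walls without contact. Now push.

jog_arm(rows=[0,0,0,3,0,0,0,0,3,0,0,0,0,3,0,0,0,0,2,0,0,0,0,2,0,0,0,0,2,0])

```text
time: 9.1
tool_pos: [0.5737, -0.0172, 0.0841]
tool_rot: [3.14, 0.002, 1.759]
contact_force: [0.6, -4.2, 1.3]
opening: 0.0298
```

jog_arm(rows=[0,0,0,2,0,0,0,0,2,0,0,0,0,1,0,0,0,0,1,0,0,0,0,0,0])

```text
time: 9.6
tool_pos: [0.5724, -0.0164, 0.0769]
tool_rot: [-3.14, -0.0, 1.759]
contact_force: [1.0, -4.1, -5.4]
opening: 0.03
```

jog_arm(rows=[0,0,0,1,0,0,0,0,1,0,0,0,0,1,0,0,0,0,0,0,0,0,0,0,0])

```text
time: 10.1
tool_pos: [0.5729, -0.0164, 0.0753]
tool_rot: [-3.142, -0.0, 1.759]
contact_force: [-2.3, -3.8, 6.2]
opening: 0.0298
```

```bash
python3 go.py 572.7 -18.6 75 100.8; python3 - <<'E'
from h import *
p,d=snap('side','s3');M=cloud('side',d);h=cv2.cvtColor(p,cv2.COLOR_RGB2HSV)
red=((h[...,0]<6)|(h[...,0]>174))&(h[...,1]>150)&(abs(M[...,0]-.575)<.05)&(abs(M[...,1]+.018)<.06)
rect(M,red&(M[...,2]>.1),'top')
E
```

```text
t 10.1 pos [572.9 -16.4  75.3] rot [-180.     -0.    100.77] F [-2.33 -3.84  6.22] open 29.8
tx,ty,tz [-2.1 -0.6  0.3] roll -0.03
top 427 [577.1 -21.9] [31.3 66.7] 1.6 z [0.102  0.1073 0.1096]
```

jog_arm(rows=[0,0,0,1,0,0,0,0,1,0,0,0,0,0,0,0,0,0,0,0])

```text
time: 10.55
tool_pos: [0.5729, -0.0164, 0.0752]
tool_rot: [3.141, 0.0, 1.759]
contact_force: [-7.4, -4.4, 19.8]
opening: 0.03
```

It's seated hard: 20 N gave no further travel. Now relax, release and rise.

jog_arm(rows=[0,0,0,-1.5,0,0,0,0,0,0,60,0,0,0,0,60,0,0,0,0,60,0,0,0,0,60,0,0,0,0,60,0,0,0,0,60,0,0,0,0,60,0,0,-10,0,60,0,0,-25,0,60,0,0,-35,0,60,0,0,-35,0,60,0,0,-20,0,60,0,0,0,0])

```text
time: 11.95
tool_pos: [0.5747, -0.0167, 0.2034]
tool_rot: [3.134, 0.002, 1.759]
contact_force: [0.6, 0.5, -0.2]
opening: 0.0599
```

```bash
python3 go.py 572.7 -18.6 75 100.8; python3 - <<'E'
from h import *
s=observe();w,dw=snap('wrist','w4');W=wcloud(s,dw)
p,d=snap('side','s4');V=cloud('side',d)
for n,a,M in(('w',w,W),('s',p,V)):
    h=cv2.cvtColor(a,cv2.COLOR_RGB2HSV);X,Y,Z=M[...,0],M[...,1],M[...,2]
    red=((h[...,0]<6)|(h[...,0]>174))&(h[...,1]>150)&(abs(X-.575)<.05)&(abs(Y+.018)<.06)
    rect(M,red&(Z>.1),n+' red')
    bl=(h[...,0]>105)&(h[...,0]<125)&(h[...,1]>150)&(abs(X-.455)<.05)&(abs(Y+.02)<.05)&(Z>.09)
    if bl.sum()>20: rect(M,bl,n+' blue')
cv2.imwrite('pics/v4.png',cv2.cvtColor(np.hstack([cv2.resize(w,(400,300)),cv2.resize(p[120:320,210:477],(400,300))]),cv2.COLOR_RGB2BGR))
E
```

```text
t 11.95 pos [574.7 -16.7 203.4] rot [1.7959e+02 1.4000e-01 1.0076e+02] F [ 0.58  0.55 -0.2 ] open 59.9
tx,ty,tz [ -1.5  -2.4 128.4] roll -0.04
w red 2917 [573.7 -17.8] [29.2 58.8] 10.6 z [0.1044 0.1061 0.1074]
w blue 1289 [455.6 -19.6] [59.2 30. ] 78.8 z [0.0921 0.0991 0.1004]
s red 447 [565.6 -22. ] [48.8 59.5] 11.6 z [0.102  0.1079 0.1097]
s blue 519 [457.3 -19.8] [62.6 30.6] 78.2 z [0.0918 0.1008 0.1027]
```

View pics/v4.png

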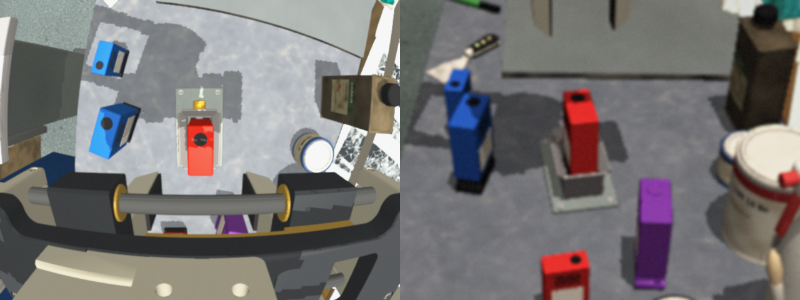

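The red cartridge sits upright in the bay with its top at 106.1 mm (106 expected) and yaw 10.6°. The blue one hasn't moved and the gripper is clear. Handing in.

```bash
python3 -c "
from cell import hand_in;print(hand_in())"
```

```text
the job is handed in; nothing more can be done
None
```

The red cartridge is in the docking bay and the job is handed in at about 12 s of the 40 s allowed. I gripped it across its 30 mm side, lined it up with the bay and pushed it down past the ball to the floor, where 20 N gave no further travel. Then I let go and raised the gripper clear.

**Last checks:**
- **Red cartridge:** its top measured 106.1 mm in the wrist view (106 expected). It was within about 2 mm of the bay centre and turned 10.6°, against 10.6–10.9° measured for the dock.
- **Blue cartridge:** it was within about 1 mm of where it started, and upright.
- **Gripper:** it was open and touching nothing, with contact force near zero.

**Not confirmed or not agreeing:**
- **Ball click:** I could not read the ball's travel. I judged the click from the forces: a sideways push of about 4 N as the ball pressed, a downward pull of about 5 N at 77 mm TCP height, then a hard stop. The full seating depth fits this.
- **Side camera:** it read the top about 2 mm high, as it also did for the table. Its outline of the red cartridge was distorted because it took in part of the side face, so I relied on the wrist view.

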